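# Check three bench jacks with the spring probe

### The arm

A 6-joint arm with a two-finger parallel gripper is mounted at the origin on the work surface. World frame = base frame: x ahead of the robot, y to its left, z up, the work surface at z = 0. Lengths are in mm, angles in rad, forces in N, time in s.
With the tool pointing down it reaches from about 325 to 875 mm from the base axis. Payload 4.4 kg.
Tool frame: the origin (TCP) lies on the centre line of the jaws, within the pads' length; the fingertips stand ahead of it and the grasp point (between the pads) lies 6 mm ahead of it (ctrl.tcp_to_tips is the z of the fingertips in the tool frame, in mm); z points along the fingers, y is the line along which they close (so a half turn about z gives the same grasp; the last joint's range is limited). The gripper opens to 85 mm and grips with 20 to 120 N. Pads are 22 mm wide; open, the fingers measure 114 mm over their backs; the gripper's body (76 mm by 85 mm) begins 54 mm behind the grasp point. The pads swing forward as they close: fully open they stand 13 mm farther back than shut.
Start: joints at [-1.405, 0.207, 1.542, -0, 1.393, -0.15], TCP at [179.116, -546.393, 256.282] pointing down, gripper open.
Joint ranges: [-2.73, 2.73], [-0.86, 2.22], [0.23, 2.46], [-1.11, 4.25], [0.08, 2.63], [-2.82, 2.82]. Speed limits (rad/s): [2.79, 2.79, 3.14, 3.14, 3.14, 3.14].

### API

Orientations are given as a 3x3 rotation matrix whose columns are the frame's x, y, z axes.
In Python, from plant import ctrl, sensors, optics gives the robot as it stands. Calls block until the motion is done:
- ctrl.move_ptp(position, orientation): joint-space move of the TCP to a pose.
- ctrl.move_l(position, rot=None, vel=150, threshold=None): straight line of the TCP; rot=None keeps the orientation; vel is the mean speed in mm/s. With threshold (N) it stops when the force on the tool has changed by that much, and returns True; else False.
- ctrl.set_joints(angles): joint-space move.
- ctrl.gripper_to(opening, force=None): finger opening in mm; force is the grip in N (None keeps the last); returns when the fingers have stopped.
- ctrl.hold(seconds).
- ctrl.solve_ik(position, orientation): joint angles nearest the present ones, or None.
- sensors.read_state(): the state.
- optics.grab_frame(name): name is "scene" or "side" or "wrist"; returns (picture, depth): 480x640x3 uint8, red, green, blue; 480x640 float32, mm along the optical axis (not along the pixel's ray), 0 where there is no reading.
- optics.camera_params(name): a dict with "mtx" (3x3 intrinsics, pixels), "k1" (the pictures are not rectified: a ray, as slopes to the right and down, at radius r is drawn at 1 + k1 r^2 times it, then the intrinsics apply), "R" (3x3) and "t" (3): a world point X has camera coordinates R X + t; the wrist camera has in their place "T_tool_cam" (4x4, takes a point from camera to tool coordinates, whose origin is the TCP and whose axes are the flange's). Camera axes: x right, y down, z forward; pixel columns grow to the right and rows downward; lengths in mm; the calibration is good to about 2 mm. A picture is of the moment at which its call begins: read the wrist's pose just before it. camera_params takes no time and is no camera call.
A pose or a line that the arm cannot do raises ctrl.MotionError and nothing moves.
- ctrl.finish_job(): hands the job in; it is judged then, once.
The state is a dict: "t": time; "q": joint angles; "qvel": joint speeds; "tau": joint torques, N m; "eef_pos": TCP position; "eef_rot": TCP orientation; "force": force on the tool from outside, world axes, zero at the start; "wrist_torque": the same for the moment, N m; "grip_width": finger opening in mm; "grasp_force": force on a finger pad.
Only numpy, scipy, OpenCV 4.12 (cv2) and the standard library are available. Lean on these libraries where they do the work, as an engineer would, in place of code of your own. Each camera call takes 0.05 s, during which the arm holds its last target. There are 200 camera calls.

### The job

Lift the wooden-handled spring probe out of its slotted block and touch its tip, square to the face, on the dark centre spot of the round-headed jack, then of the square-headed jack, then of the leaning jack with the long bar head; the jacks are screwed to unknown heights. At each, press until the sprung tip is about half way in, pause there for half a second, and never drive the tip in to its stop. Then stand the probe upright in the slot of its block again, gently, hanging by its square flange as it was, let go, and leave the other things on the bench where they are.

Things in the scene. Friction and masses are not known exactly. Their poses are not given: they have to be found in the camera images.
- probe: Spring probe, 158 mm long, 0.24 kg, loose in the rack. Origin at the end of the free tip, z along the probe to the handle. By z: sprung ball-ended pin 8 mm dia. 0-20 mm; steel rod 12 mm dia. 20-75; square brass flange 44 x 44 mm 75-83; square wooden handle 26 x 26 mm 83-155 (grip at about 125), steel cap to 158. Flange and handle sides are parallel to its x and y.
- probe_tip (a point): The lowest point of the probe's sprung tip (it moves up into the probe as it is pressed).
- plunger (a joint): How far the sprung tip is pushed in, m: 0 free, 0.016 at its stop. The spring gives about 2 N at 0, plus 0.9 N per mm, so half way is about 9 N.
- rack: Slotted wooden block, fixed, 100 (x) x 90 (y) x 95 mm tall. Origin: centre of its underside. A slot 24 mm wide, open at the top and both ends, runs along its x through the middle, floor 12 mm up. The probe's rod hangs in the slot, its flange rests on the top near mid-slot: the probe's origin is then 20 mm above this origin, the tip free of the slot's floor.
- jack_round: Upright screw jack, fixed: grey foot 72 mm dia., post 42 mm dia., flat ROUND aluminium head 48 mm dia., 10 mm thick, dark 14 mm spot at the centre of its face. Origin: centre of the foot's underside, z up through the spot. The face is 52 to 82 mm above the origin, set differently each time and not reported. The head does not yield below 60 N.
- jack_square: The same upright jack with a flat SQUARE aluminium head, 44 x 44 mm, with the same dark spot; origin, axis, hidden face height (52 to 82 mm) as for the round one.
- jack_bar: Jack on the same round foot whose post leans by 0.35 rad, with a flat LONG BAR aluminium head, 80 (y) x 28 x 10 mm, with the same dark spot. Origin at the centre of the foot's underside; the post leans towards this body's -x (roughly towards world -y).
- bar_post: Leaning post of the bar-headed jack. Origin on the post's axis, 20 mm above the centre of the foot's underside; z runs up along the leaning post, normal to the bar head's face; the spot lies on this z axis, 47 to 77 mm from this origin, set differently each time and not reported.
- chisel: Bystander: wood chisel, 210 mm long, lying loose. Origin under its middle. Leave alone.
- driver: Bystander: screwdriver, 180 mm long, lying loose. Leave alone.
- offcut: Bystander: dark hardwood offcut 90 x 45 x 25 mm, loose. Leave alone.

How it is judged (in metres and radians):
On the way, in this order (a step that is already met when the one before it is completed fails the run):
1. the probe's tip is held on the round jack's spot: within 7 mm of its centre, pushed in 3 to 13.5 mm, probe within 0.2 rad of square (contact force between probe and jack_round above 1.5 N and value of joint plunger between 0.003 and 0.0135 m and angle between the z axis of probe and the z axis of jack_round, either way round below 0.2 rad and x of probe_tip in the frame of jack_round between -0.007 and 0.007 m and y of probe_tip in the frame of jack_round between -0.007 and 0.007 m), for 0.3 s.
2. then likewise on the square jack's spot (contact force between probe and jack_square above 1.5 N and value of joint plunger between 0.003 and 0.0135 m and angle between the z axis of probe and the z axis of jack_square, either way round below 0.2 rad and x of probe_tip in the frame of jack_square between -0.007 and 0.007 m and y of probe_tip in the frame of jack_square between -0.007 and 0.007 m), for 0.3 s.
3. then likewise on the leaning bar jack's spot (contact force between probe and jack_bar above 1.5 N and value of joint plunger between 0.003 and 0.0135 m and angle between the z axis of probe and the z axis of bar_post, either way round below 0.2 rad and x of probe_tip in the frame of bar_post between -0.007 and 0.007 m and y of probe_tip in the frame of bar_post between -0.007 and 0.007 m), for 0.3 s.
At the end, for the whole second after the job is handed in: The probe hangs upright (within 0.06 rad) by its flange in the rack: origin 20 mm above the rack's within 3 mm, within 8 mm of the slot's centre line and 30 mm of its middle, at rest, released, with all three spots touched in order (x of probe in the frame of rack between -0.03 and 0.03 m and y of probe in the frame of rack between -0.008 and 0.008 m and z of probe in the frame of rack between 0.017 and 0.023 m and angle between probe's own z axis and vertical below 0.06 rad and linear speed of probe below 0.02 m/s and contact force between probe and the fingers below 0.05 N).
It fails at once if the sprung tip is driven in to its stop (15.2 mm or more) (value of joint plunger above 0.0152 m).
It fails at once if the probe is dropped or laid over (more than 0.9 rad from upright) (angle between probe's own z axis and vertical above 0.9 rad).
It fails at once if the probe is dropped onto or knocked against the rack (in contact while faster than 0.4 m/s) (contact force between probe and rack above 1 N and linear speed of probe above 0.4 m/s).
It fails at once if a bystander is moved more than 30 mm (distance of any of chisel, driver, offcut from where it was at the start of the episode above 0.03 m).
It also fails if it takes over 72 s, if anything falls off the work surface, if the arm or the gripper's body presses on something with over 40 N, if the wrist force passes 120 N, or if a joint passes its speed limit or range.

## Working session

There is one attempt and no reset: what is moved stays moved. The work goes in short steps, each a Python script; the robot and the scene stay as the last script left them, time stands still between calls to the robot, and variables do not carry over. Pictures are saved under pics/ and viewed, at most 10 in all, crops included, and the job is handed in when it is done.

```bash
ls; mkdir -p pics; python3 - <<'E'
from plant import ctrl, sensors, optics
import cv2, numpy as np
for n in ["scene","side","wrist"]:
    im,d=optics.grab_frame(n); cv2.imwrite(f"pics/{n}0.png",im[:,:,::-1]); np.savez(f"pics/{n}0.npz",im=im,d=d)
    print(n,optics.camera_params(n),d.min(),d.max(),(d==0).mean())
print(sensors.read_state(),ctrl.tcp_to_tips)
E
```

```text
pics
scene {'mtx': array([[529.96937945,   0.        , 319.39804884],
       [  0.        , 529.96937945, 241.24414373],
       [  0.        ,   0.        ,   1.        ]]), 'k1': -0.1302517344907996, 'R': array([[-0.4883578 ,  0.87261039,  0.00760037],
       [ 0.61471015,  0.35017932, -0.70675729],
       [-0.61938525, -0.34047841, -0.70741527]]), 't': array([ 236.16459508, -281.07567832, 1316.98171056])} 0.0 3156.066 0.0039680989583333335
side {'mtx': array([[443.20035512,   0.        , 319.38931056],
       [  0.        , 443.20035512, 246.33902438],
       [  0.        ,   0.        ,   1.        ]]), 'k1': -0.040456980504971, 'R': array([[-0.99362812, -0.11234837,  0.00900063],
       [-0.08588397,  0.70301466, -0.70597049],
       [ 0.07298706, -0.70224513, -0.70818406]]), 't': array([525.03496641,  70.11498356, 659.68456453])} 0.0 2200.9873 0.003938802083333333
wrist {'mtx': array([[362.86954484,   0.        , 319.31342593],
       [  0.        , 362.86954484, 241.30436387],
       [  0.        ,   0.        ,   1.        ]]), 'k1': -0.018072004144020895, 'T_tool_cam': array(
[... 466 characters left out ...]
      1.39348535e+00, -1.50528873e-01]), 'qvel': array([-0.00013427, -0.00303108, -0.00545635,  0.00117135, -0.00093291,
        0.00043997]), 'tau': array([-1.56595042e-04, -3.83516335e+01, -2.92037827e+01, -2.89180161e-04,
        6.64283682e-03,  2.27098025e-05]), 'eef_pos': array([ 179.01675473, -545.85424107,  255.37167093]), 'eef_rot': array([[ 9.50234429e-01,  3.11535622e-01, -2.93133572e-04],
       [ 3.11535645e-01, -9.50232844e-01,  1.75645697e-03],
       [ 2.68653768e-04, -1.76036744e-03, -9.99998414e-01]]), 'force': array([ 0.70460615, -0.52228323,  0.2205917 ]), 'wrist_torque': array([0.00502518, 0.03072165, 0.01761595]), 'grasp_force': 0.0, 'grip_width': 85.1641695819471} 25.0
```

View pics/scene0.png

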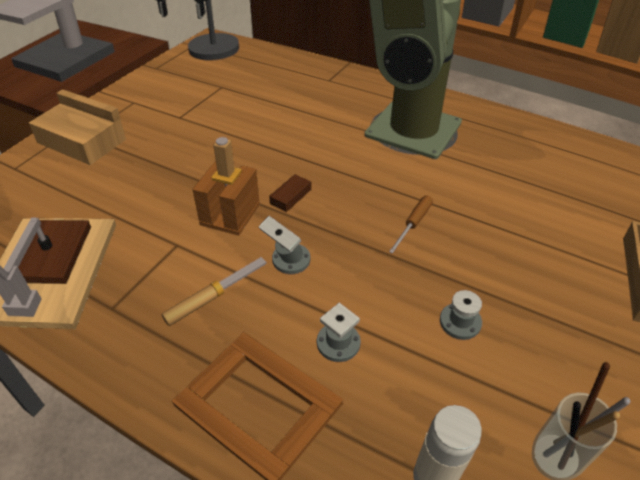

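View pics/side0.png

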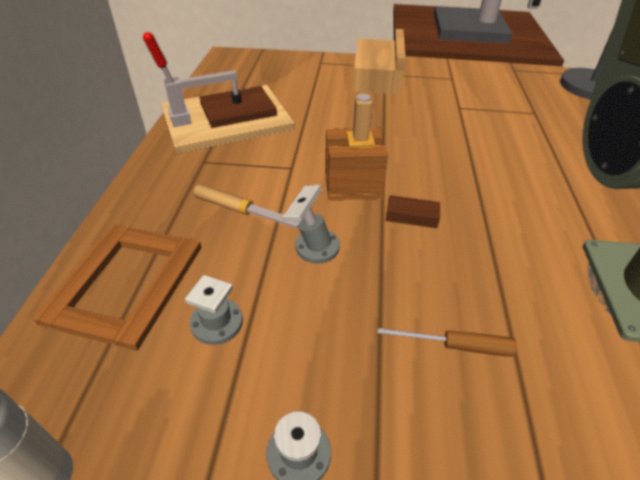

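Scene view: the rack is at (228,195), the probe cap at (222,142), and the spots are at bar (279,231), square (340,318) and round (467,302). Side view: cap (363,98), flange (360,138), spots at bar (301,200), square (208,291) and round (297,433).

```bash
cat > h.py <<'E'
from plant import ctrl, sensors, optics
import cv2, numpy as np
def cam(name, s=None):
    p=optics.camera_params(name)
    if name=="wrist":
        T=np.eye(4); T[:3,:3]=s["eef_rot"]; T[:3,3]=s["eef_pos"]; T=T@p["T_tool_cam"]
        R=T[:3,:3]; c=T[:3,3]
    else: R=p["R"].T; c=-R@p["t"]
    return p["mtx"],np.array([p["k1"],0,0,0,0]),R,c   # R: cam->world, c: centre
def slopes(C,uv):
    K,D=C[:2]; k1=D[0]
    d=(np.reshape(uv,(-1,2)).astype(float)-K[:2,2])/[K[0,0],K[1,1]]; u=d.copy()
    for _ in range(20): u=d/(1+k1*(u**2).sum(1,keepdims=True))
    return np.c_[u,np.ones(len(u))]
def rays(C,uv): return slopes(C,uv)@C[2].T
def pts(C,uv,z): return C[3]+rays(C,uv)*np.reshape(z,(-1,1))
def cloud(C,d):
    v,u=np.mgrid[:480,:640]; return pts(C,np.c_[u.ravel(),v.ravel()],d.ravel()).reshape(480,640,3)
def tri(Cs,uvs):
    A=0;b=0;L=[]
    for C,uv in zip(Cs,uvs):
        r=rays(C,uv)[0]; r/=np.linalg.norm(r); P=np.eye(3)-np.outer(r,r); A=A+P; b=b+P@C[3]; L.append((P,C[3]))
    x=np.linalg.solve(A,b); return x,[np.linalg.norm(P@(x-c)) for P,c in L]
def spot(im,uv,r=14):
    "dark blob centroid near uv"
    u,v=map(int,uv); g=im[v-r:v+r,u-r:u+r].max(2)
    n,l,st,ce=cv2.connectedComponentsWithStats((g<90).astype(np.uint8))
    k=min(range(1,n),key=lambda k:np.hypot(*(ce[k]-r))); return ce[k]+[u-r,v-r],st[k,4]
E
python3 - <<'E'
from h import *
np.set_printoptions(precision=2,suppress=True)
F={n:np.load(f"pics/{n}0.npz") for n in("scene","side")}; C={n:cam(n) for n in F}
W={n:cloud(C[n],F[n]["d"]) for n in F}
S={"round":((467,302),(297,433)),"square":((340,318),(208,291)),"bar":((279,231),(301,200))}
for k,g in S.items():
    uv=[];
    for n,q in zip(F,g):
        c,a=spot(F[n]["im"],q); uv.append(c); u,v=np.round(c).astype(int); print(k,n,c,a,W[n][v,u])
    print("  tri",*tri([C[n] for n in F],uv))
    x=tri([C[n] for n in F],uv)[0]
    for n in F:
        P=W[n].reshape(-1,3); im=F[n]["im"].reshape(-1,3)
        m=(np.linalg.norm(P-x,axis=1)<50)&(im.min(1)>150)
        p=P[m]; c=p.mean(0); w,V=np.linalg.eigh(np.cov((p-c).T)); print("  head",n,m.sum(),c,"n",V[:,0]*np.sign(V[2,0]),"long",V[:,2],w**.5)
        m=(np.linalg.norm(P[:,:2]-x[:2],axis=1)<90)&(P[:,2]>4)&(P[:,2]<13)&(im[:,0]<im[:,2]+15)
        p=P[m]; (cx,cy),r=cv2.minEnclosingCircle(p[:,:2].astype(np.float32)); print("  foot",n,m.sum(),cx,cy,r,p[:,2].mean())
print("cap/flange", [tri([C[n] for n in F],u)[0] for u in (((222,142),(363,98)),)])
for n in F:
    P=W[n].reshape(-1,3); im=F[n]["im"].reshape(-1,3).astype(int)
    x=tri([C[n] for n in F],((222,142),(363,98)))[0]
    near=np.linalg.norm(P[:,:2]-x[:2],axis=1)<110
    for nm,lo,hi in(("racktop",89,98),("flange",99,107),("handle",112,170),("cap",173,185)):
        m=near&(P[:,2]>lo)&(P[:,2]<hi); p=P[m]
        print(n,nm,m.sum(),p.mean(0),cv2.minAreaRect(p[:,:2].astype(np.float32)))
E
```

```text
round scene [466.91 300.94] 32 [519.29 294.36  62.39]
round side [297.09 433.17] 103 [518.55 294.71  60.7 ]
  tri [518.29 294.51  60.99] [np.float64(0.46256893287769907), np.float64(0.46256893287763656)]
  head scene 353 [519.   294.63  60.46] n [-0.01  0.02  1.  ] long [-0.04  1.   -0.02] [ 1.09 11.46 12.04]
  foot scene 305 520.5368041992188 294.4399108886719 34.918701171875 11.160195941717348
  head side 1526 [518.63 295.71  58.47] n [ 0.01 -0.01  1.  ] long [ 0.04 -1.   -0.01] [ 0.94 12.23 12.61]
  foot side 1128 518.0181274414062 296.1155700683594 34.55344009399414 11.186132146142707
square scene [339.46 317.57] 35 [656.94 131.05  71.08]
square side [208.38 290.69] 39 [657.38 132.4   70.32]
  tri [656.51 131.98  71.42] [np.float64(0.6104449267838615), np.float64(0.6104449267838068)]
  head scene 506 [657.15 132.51  71.35] n [-0.02 -0.02  1.  ] long [-0.56 -0.83 -0.02] [ 1.08 12.59 13.17]
  foot scene 297 658.3961181640625 132.57449340820312 34.94926834106445 11.33602901494228
  head side 873 [657.28 134.42  69.07] n [0.   0.01 1.  ] long [-0.13 -0.99  0.01] [ 1.01 12.95 13.67]
 
[... 1191 characters left out ...]
05.6   177.28] ((483.9399719238281, -206.68084716796875), (28.066457748413086, 27.820594787597656), 23.23011589050293)
side racktop 1098 [ 490.31 -194.61   93.72] ((488.69976806640625, -206.51170349121094), (100.14350128173828, 92.9272689819336), 10.014002799987793)
side flange 251 [ 482.08 -199.73  102.27] ((481.3623962402344, -207.91676330566406), (44.31079864501953, 46.646331787109375), 8.287947654724121)
side handle 543 [ 481.1  -197.97  141.73] ((484.60479736328125, -201.3451690673828), (19.799806594848633, 34.128684997558594), 64.36842346191406)
side cap 110 [ 481.   -205.55  175.74] ((481.0834045410156, -206.20343017578125), (22.959243774414062, 24.88825225830078), 23.209396362304688)
```

```bash
cat >> h.py <<'E'
def down(yaw): c,s=np.cos(yaw),np.sin(yaw); return np.array([[c,s,0],[s,-c,0],[0,0,-1.]])
def snap(tag):
    s=sensors.read_state(); im,d=optics.grab_frame("wrist"); cv2.imwrite(f"pics/{tag}.png",im[:,:,::-1])
    C=cam("wrist",s); np.savez(f"pics/{tag}.npz",im=im,d=d,W=cloud(C,d)); return im,d,C
E
python3 - <<'E'
from h import *
np.set_printoptions(precision=3,suppress=True)
ctrl.move_ptp([483,-206,310],down(0.17)); ctrl.hold(.3)
im,d,C=snap("w1"); P=cloud(C,d).reshape(-1,3); I=im.reshape(-1,3).astype(int)
near=np.linalg.norm(P[:,:2]-[485,-206],axis=1)<90
for nm,lo,hi in(("racktop",90,98),("flange",100,107),("cap",172,185)):
    m=near&(P[:,2]>lo)&(P[:,2]<hi); p=P[m]; r=cv2.minAreaRect(p[:,:2].astype(np.float32)); print(nm,m.sum(),p.mean(0),r)
print(sensors.read_state()["eef_pos"],sensors.read_state()["q"],sensors.read_state()["t"])
# reach check for the others
n=np.array([.343*np.cos(-.3),.343*np.sin(-.3),.939])
for b in np.arange(-3,3.1,.5):
    x=np.array([np.cos(b),np.sin(b),0]); z=-n; x-=z*(x@z); x/=np.linalg.norm(x)
    R=np.c_[x,np.cross(z,x),z]; q=ctrl.solve_ik(np.array([560,-39,92])+n*131,R); q2=ctrl.solve_ik(np.array([560,-39,92])+n*175,R); print(b,q,q2 is not None)
E
```

```text
racktop 6171 [ 492.577 -208.463   94.846] ((487.5047912597656, -209.11074829101562), (98.7992935180664, 90.39869689941406), 9.635326385498047)
flange 1064 [ 487.408 -208.066  102.87 ] ((479.8785095214844, -209.84613037109375), (44.195491790771484, 44.12397766113281), 10.064157485961914)
cap 1178 [ 481.008 -209.579  176.454] ((480.12353515625, -209.8544464111328), (25.755422592163086, 25.885135650634766), 9.013744354248047)
[ 482.823 -206.432  309.89 ] [-0.569  0.062  1.593 -0.     1.486  0.833] 2.1833
-3.0 [-0.24   0.52   1.247  0.021  1.725 -1.977] True
-2.5 [-0.24   0.52   1.247  0.021  1.725 -2.482] True
-2.0 None False
-1.5 None False
-1.0 [-0.239  0.52   1.247  0.021  1.725  2.362] True
-0.5 [-0.239  0.52   1.247  0.021  1.725  1.843] True
0.0 [-0.24   0.52   1.247  0.021  1.725  1.313] True
0.5 [-0.24   0.52   1.247  0.021  1.725  0.8  ] True
1.0 [-0.24   0.52   1.246  0.021  1.725  0.315] True
1.5 [-0.239  0.52   1.246  0.021  1.725 -0.156] True
2.0 [-0.239  0.52   1.247  0.021  1.725 -0.638] True
2.5 [-0.239  0.52   1.247  0.021  1.725 -1.149] True
3.0 [-0.24   0.52   1.247  0.021  1.725 -1.679] True
```

View pics/w1.png

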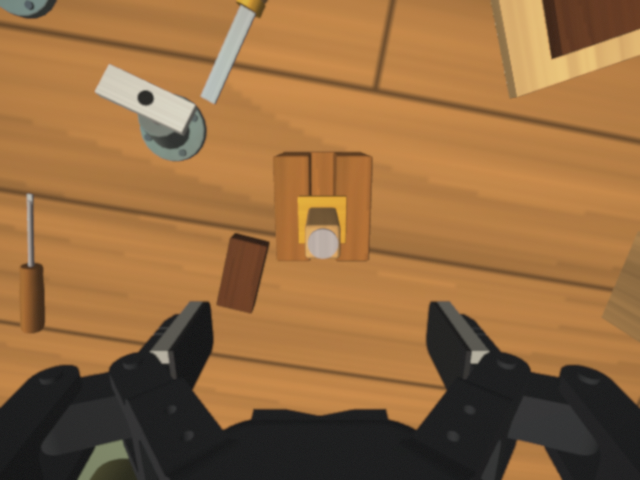

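The wrist view shows the slot running up the image, the flange at (322,220), the cap at (322,243) and the bar spot at (146,98). The bar head leans towards world +x. Next I grasp and lift.

```bash
python3 - <<'E'
from h import *
np.set_printoptions(precision=3,suppress=True)
R=down(0.17)
ctrl.move_l([480.3,-209.6,200],R); ctrl.move_l([480.3,-209.6,151],vel=80); 
s=sensors.read_state(); print(s["eef_pos"],s["force"])
ctrl.gripper_to(20,force=90); ctrl.hold(.2); s=sensors.read_state(); print(s["eef_pos"],s["force"],s["grip_width"],s["grasp_force"])
np.save("grasp.npy",s["eef_pos"])
ctrl.move_l([480.3,-209.6,285],vel=120); ctrl.hold(.2); s=sensors.read_state(); print(s["eef_pos"],s["force"],s["grip_width"],s["grasp_force"],s["t"])
# bar jack spot on the way? go above round
ctrl.move_ptp([518.5,294.8,265],down(0.6)); ctrl.hold(.3); im,d,C=snap("w2"); s=sensors.read_state(); print(s["eef_pos"],s["force"],s["q"],s["t"])
E
```

```text
[ 480.579 -209.758  151.217] [0.298 0.289 0.495]
[ 480.576 -209.627  151.447] [1.335 0.389 4.277] 25.05803128629785 89.06319737434387
[ 479.98  -209.403  284.16 ] [-0.309  0.091 -3.688] 25.04096018718142 88.32993507385254 6.0667
[518.753 294.317 265.07 ] [ 0.275 -0.06  -3.348] [ 0.371  0.245  1.477 -0.     1.42   1.343] 8.25
```

View pics/w2.png

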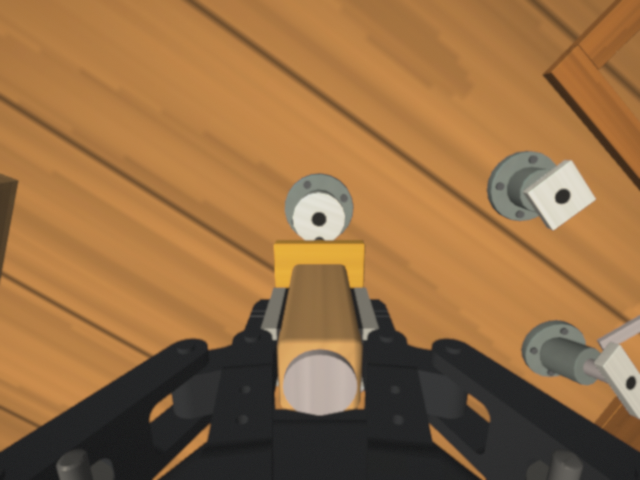

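Spots in view: round (319,219), square (563,196), bar (631,383). The probe tip just shows at (319,239). I'll refine the spots from this frame, then press the round one.

```bash
cat >> h.py <<'E'
def press(p, n, R, gap=15, L=131.4, target=9.0, tau0=None):
    """p spot, n outward normal, R tool rot: approach along -n, press to target N, hold."""
    p=np.array(p,float); f=lambda: np.mean([sensors.read_state()["force"]@n for _ in range(3)])
    ctrl.move_l(p+n*(L+gap),R,vel=120); ctrl.hold(.3); f0=f(); h=gap; hit=None
    while h>-12:
        h-=1.5 if hit is None else 1.0
        ctrl.move_l(p+n*(L+h),R,vel=15); ctrl.hold(.06)
        df=f()-f0
        if hit is None and df>1.5: hit=h
        if hit is not None: print("h %.1f df %.2f"%(h,df))
        if df>target-1.2 or (hit is not None and hit-h>=7.5): break
    ctrl.hold(.6); s=sensors.read_state(); print("end df",f()-f0,"hit",hit,"pos err",s["eef_pos"]-(p+n*(L+h)),"t",s["t"])
    ctrl.move_l(p+n*(L+gap),R,vel=80)
    return hit
E
python3 - <<'E'
from h import *
np.set_printoptions(precision=3,suppress=True)
z=np.load("pics/w2.npz"); W=z["W"]; im=z["im"]
C=cam("wrist",dict(eef_rot=down(.6),eef_pos=np.array([518.753,294.317,265.07])))
for k,uv,h in (("round",(319,219),61),("square",(563,196),71),("bar",(631,383),92)):
    c,a=spot(im,uv,9); u,v=np.round(c).astype(int); r=rays(C,c)[0]; print(k,c,a,W[v,u],"plane",C[3]+r*(h-C[3][2])/r[2])
u,v=319,240; print("tip?",W[v-3:v+1,u])
press([518.5,294.7,61],np.array([0,0,1.]),down(.6))
s=sensors.read_state(); print(s["grip_width"],s["eef_pos"])
E
```

```text
round [318.5   218.667] 120 [516.9   293.895  60.659] plane [517.338 293.9    61.   ]
square [562.057 196.057] 141 [655.638 131.113  70.59 ] plane [655.58  131.644  71.   ]
bar [630.487 382.487] 78 [559.38  -39.238  91.655] plane [559.554 -39.404  92.   ]
tip? [[521.488 295.879 139.387]
 [521.452 295.853 141.8  ]
 [521.42  295.829 144.185]
 [536.251 305.903 209.211]]
h -3.0 df 2.94
h -4.0 df 3.75
h -5.0 df 4.34
h -6.0 df 5.51
h -7.0 df 6.26
h -8.0 df 6.71
h -9.0 df 8.23
end df 8.367603933218597 hit -3.0 pos err [0.146 0.078 0.246] t 15.3333
25.04287314528608 [518.152 294.555 207.123]
```

```bash
python3 - <<'E'
from h import *
np.set_printoptions(precision=3,suppress=True)
ctrl.move_l([518.5,294.7,240],vel=150)
ctrl.move_ptp([656.2,131.8,240],down(.3)); ctrl.hold(.2); im,d,C=snap("w3")
try:
    c,a=spot(im,(319,205),25); r=rays(C,c)[0]; print(c,a,"plane",C[3]+r*(70.5-C[3][2])/r[2])
except Exception as e: print(e)
press([656.2,131.8,71.2],np.array([0,0,1.]),down(.3),gap=8,L=129.5)
ctrl.move_l([656.2,131.8,265],vel=150)
s=sensors.read_state(); print(s["grip_width"],s["q"],s["t"])
E
```

```text
[331.956 196.6  ] 45 plane [681.571 131.241  70.5  ]
h 0.5 df 2.98
h -0.5 df 3.25
h -1.5 df 4.42
h -2.5 df 6.26
h -3.5 df 6.06
h -4.5 df 6.70
h -5.5 df 8.67
end df 7.5111279772005375 hit 0.5 pos err [0.127 0.031 0.084] t 21.9583
25.166790496694716 [0.069 0.399 1.278 0.    1.466 1.34 ] 22.8
```

View pics/w3.png

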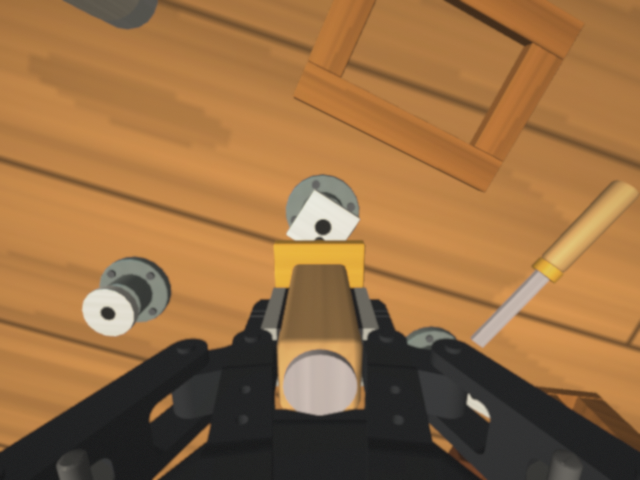

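The round spot is at (108,313), the square spot at (323,227) and the probe tip at (319,240). My detector had picked a shadow at (332,197), so I'll measure the square spot again from the true pixels.

```bash
python3 - <<'E'
from h import *
np.set_printoptions(precision=2,suppress=True)
z=np.load("pics/w3.npz"); im=z["im"]; W=z["W"]
print(W[227,323])
# camera from known commanded pose
C=cam("wrist",dict(eef_rot=down(.3),eef_pos=np.array([656.2,131.8,240.])))
for nm,q,h in (("square",(323,227),70.5),("round",(108,313),61)):
    c,a=spot(im,q,8); r=rays(C,c)[0]; print(nm,c,a,C[3]+r*(h-C[3][2])/r[2])
P=W.reshape(-1,3); m=(np.linalg.norm(P-[656,131,70],axis=1)<36)&(im.reshape(-1,3).min(1)>170)&(P[:,2]>64); print(m.sum(),cv2.minAreaRect(P[m][:,:2].astype(np.float32)),P[m].mean(0))
E
```

```text
[655.7  130.55  70.52]
square [322.5  226.71] 158 [656.82 128.94  70.5 ]
round [107.53 312.96] 109 [519.92 290.89  61.  ]
1933 ((655.8939819335938, 131.14669799804688), (43.47808837890625, 43.13758850097656), 74.77654266357422) [661.3  133.25  70.29]
```

Using the true wrist pose, the square spot is at about (656,131), so that press was within 1 mm. Now the bar jack.

```bash
python3 - <<'E'
from h import *
np.set_printoptions(precision=3,suppress=True)
z=np.load("pics/w1.npz"); P=z["W"].reshape(-1,3); I=z["im"].reshape(-1,3)
m=(np.linalg.norm(P-[560,-39,92],axis=1)<45)&(I.min(1)>140); p=P[m]
w,V=np.linalg.eigh(np.cov((p-p.mean(0)).T)); print(m.sum(),p.mean(0),V[:,0],V[:,2])
a=-.27; n=np.array([np.sin(.35)*np.cos(a),np.sin(.35)*np.sin(a),np.cos(.35)])
x=np.array([1,0,0.])-n*n[0]; x/=np.linalg.norm(x); R=np.c_[x,np.cross(-n,x),-n]
s=np.array([560,-39.2,92.])
ctrl.move_ptp(s+n*(131+35),R); ctrl.hold(.4); im,d,C=snap("w4"); W=cloud(C,d)
P=W.reshape(-1,3); m=(np.linalg.norm(P-s,axis=1)<50)&(im.reshape(-1,3).min(1)>150); q=P[m]
w,V=np.linalg.eigh(np.cov((q-q.mean(0)).T)); print(m.sum(),q.mean(0),V[:,0],V[:,2],w**.5,"n",n)
print(sensors.read_state()["eef_pos"]-(s+n*166),sensors.read_state()["t"],sensors.read_state()["q"])
np.savez("bar.npz",R=R,n=n,s=s)
print(W[215:236:3,319])
E
```

```text
2792 [558.778 -39.773  91.52 ] [ 0.325 -0.09   0.941] [-0.269 -0.963  0.   ]
2456 [562.972 -35.439  90.54 ] [ 0.33  -0.092  0.94 ] [-0.167 -0.985 -0.038] [ 0.693  7.141 23.131] n [ 0.33  -0.091  0.939]
[0.084 0.78  0.322] 24.0417 [-0.233  0.521  1.175  0.013  1.795  1.321]
[[568.827 -37.829  87.062]
 [567.584 -38.079  89.61 ]
 [565.074 -38.131  90.117]
 [562.953 -38.245  91.256]
 [560.335 -38.286  91.649]
 [558.484 -38.441  93.224]
 [555.741 -38.469  93.483]]
```

View pics/w4.png

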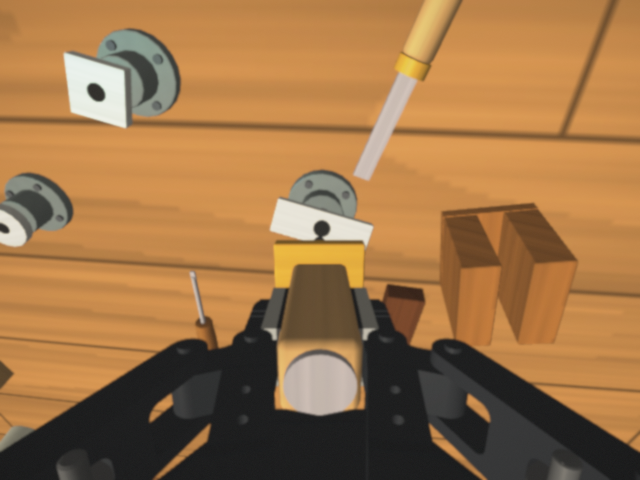

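The bar spot is at (321,229), directly ahead of the probe tip at (319,240). The head's measured normal matches my axis to within 0.01, so I'm pressing.

```bash
python3 - <<'E'
from h import *
np.set_printoptions(precision=3,suppress=True)
b=np.load("bar.npz"); n,R,s=b["n"],b["R"],b["s"]
press(s,n,R,gap=8,L=131)
ctrl.move_l(s+n*175,R,vel=150)
ctrl.move_ptp([486,-209,300],down(.17)); ctrl.hold(.4); im,d,C=snap("w5"); P=cloud(C,d).reshape(-1,3)
st=sensors.read_state(); print(st["grip_width"],st["eef_pos"],st["q"],st["t"])
near=np.linalg.norm(P[:,:2]-[488,-209],axis=1)<80; m=near&(P[:,2]>90)&(P[:,2]<98); print(m.sum(),cv2.minAreaRect(P[m][:,:2].astype(np.float32)))
E
```

```text
h -1.0 df 1.82
h -2.0 df 2.28
h -3.0 df 4.20
h -4.0 df 3.86
h -5.0 df 6.48
h -6.0 df 6.20
h -7.0 df 6.39
h -8.0 df 7.89
end df 8.937102640440994 hit -1.0 pos err [ 0.092 -0.036  0.023] t 29.325
25.076797787089323 [ 486.424 -208.656  299.669] [-0.569  0.078  1.597  0.     1.467  0.831] 31.35
6002 ((487.64215087890625, -209.1057586669922), (99.27505493164062, 90.28376770019531), 9.783524513244629)
```

View pics/w5.png

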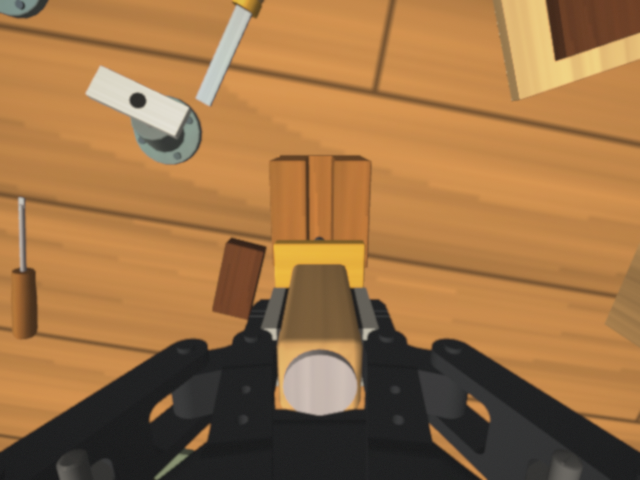

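The slot (columns 308–332) lines up with the tip at column 319, and the bystanders are where they were. I'll lower the probe gently until the flange bears on the rack, then release.

```bash
python3 - <<'E'
from h import *
np.set_printoptions(precision=3,suppress=True)
p=[486,-209.3]; R=down(.17)
ctrl.move_l(p+[280],R,vel=100); ctrl.hold(.3); f0=sensors.read_state()["force"]
r=ctrl.move_l(p+[160],vel=60,threshold=8); s=sensors.read_state(); print(r,s["eef_pos"],s["force"]-f0)
if not r:
    ctrl.hold(.2); r=ctrl.move_l(p+[147],vel=10,threshold=3); s=sensors.read_state(); print(r,s["eef_pos"],s["force"]-f0,s["t"])
E
```

```text
False [ 486.243 -209.443  160.371] [-1.156 -0.191  0.589]
True [ 485.921 -209.261  151.435] [-0.483 -1.145  8.173] 35.2
```

Contact came at z = 151.4, the same height as at the grasp, so the flange is seated.

```bash
python3 - <<'E'
from h import *
np.set_printoptions(precision=3,suppress=True)
ctrl.gripper_to(45); ctrl.hold(.3); ctrl.gripper_to(85); ctrl.hold(.2); s=sensors.read_state(); print(s["force"],s["grip_width"],s["grasp_force"])
ctrl.move_l([486,-209.3,310],vel=100); ctrl.hold(.4); im,d,C=snap("w6"); P=cloud(C,d).reshape(-1,3)
near=np.linalg.norm(P[:,:2]-[488,-209],axis=1)<80
for nm,lo,hi in(("racktop",90,98),("flange",100,107),("cap",172,185)):
    m=near&(P[:,2]>lo)&(P[:,2]<hi); p=P[m]; print(nm,m.sum(),p.mean(0),cv2.minAreaRect(p[:,:2].astype(np.float32)))
print(sensors.read_state()["t"])
E
```

```text
[ 0.277  0.888 -0.716] 85.36082737423247 0.0
racktop 6187 [ 491.592 -208.379   94.84 ] ((487.5103759765625, -209.076416015625), (99.2750244140625, 90.20233917236328), 9.728717803955078)
flange 1043 [ 492.97  -208.598  102.885] ((485.5569152832031, -209.5788116455078), (43.34580612182617, 44.040367126464844), 9.70529556274414)
cap 1194 [ 486.561 -209.402  176.441] ((485.4658203125, -209.38377380371094), (25.849353790283203, 25.615121841430664), 10.571186065673828)
38.7
```

View pics/w6.png

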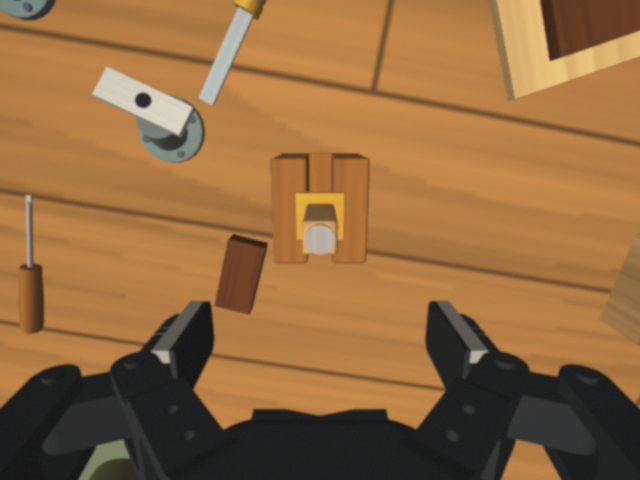

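The probe stands upright in the slot with its flange flat on the rack (flange at (320,216), cap at (320,240)), and nothing else has moved. Handing in.

```bash
python3 -c "
from plant import ctrl
print(ctrl.finish_job())"
```

```text
the job is handed in; nothing more can be done
None
```

I pressed all three spots in order at about 7.5–9 N (roughly half way in), hung the probe back upright in its slot and handed the job in at about 39 s with no verdict returned; the bar jack leaned towards world +x, not -y as the brief says, so I went by the measured lean.

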